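Load the bear bottle and set the display cover

TASK

Set the yellow-capped bear bottle gently down, upright, in the empty bay of the wooden display case; then fold the green cover over until it lines up with the red pointer at its side, and leave it there. Leave the pointer and the silver-capped bear bottles as they are.

Things in the scene. Friction and masses are not known exactly. Their poses are not given: they have to be found in the camera images.
- bear: the bottle to load: bear-shaped, brown, filled, 110 mm tall, with a yellow cap. About 160 g. Body 56 mm across up to 52 mm height, tapering to a head 40 mm across from 64 to 90 mm; yellow cap 42 mm across from 90 to 110 mm (a good place to grip from above). Stands upright on the table; origin at the centre of its underside, z up along the bottle. Its yaw does not matter
- bay (a point): centre of the floor of the empty bay of the display case, 6 mm above the table; the bottle's underside belongs here. Bay 80 mm (x) by 88 mm (y) clear, its front and side walls 50 mm and its rear step 42 mm above the table. Axes are those of the case: -x to the case's front (towards the robot), +x to the hinge, y along the hinge, z up. The case is fixed, 170 (x) by 200 (y) mm, plywood, and has two such bays side by side along y; the empty one is on the +y side
- cover_hinge (a point): middle of the cover's hinge line along the rear (+x) top edge of the case, 56 mm above the table and 122 mm behind the bay's centre; axes as those of the bay; the hinge line is y
- cover (a joint): opening angle of the green cover (rad): 0 is flat and shut over the case, 1.57 stands upright, more leans back away from the robot. The cover is a stiff plate 200 mm along the hinge, 170 mm from hinge to free edge, 8 mm thick with its middle plane through the hinge line, about 170 g. Its stiff hinge holds it at any angle; 2 to 3 N at the free edge moves it. It can be pushed from behind with a finger or pinched at its free edge
- cover_edge (a point): middle of the cover's free edge (mid-thickness), 170 mm from the hinge; its -x axis points from hinge to free edge, its z axis is normal to the cover, up when shut
- pointer (a joint): angle of the red pointer, a thin bar 140 mm long, 8 mm thick, its middle 14 mm beyond the cover's -y edge, turning about the same hinge line and measured as the cover's angle is: the cover lines up when both angles are equal. Light to move, so keep off it
- pointer_tip (a point): tip of the red pointer, 140 mm from the hinge line; its -x axis points from the hinge to the tip
- packed: the same bear bottle with a silver cap, standing loose in the case's other bay (-y side), its centre about 96 mm from the empty bay's centre; origin at the centre of its underside
- silver_a: the same bear bottle with a silver cap, standing loose on the table; origin at the centre of its underside
- silver_b: the same bear bottle with a silver cap, standing loose on the table; origin at the centre of its underside
Things that resemble listed ones, but are neither listed nor needed, are in the scene too. What is shaped like the bear but orange is not meant.

How it is judged:
By the outcome, as a careful person would: the job done as asked, in the order asked, and still so for the second after the job is handed in, with the robot touching nothing.
It also fails if it takes over 54 s, if anything falls off the work surface, if the arm or the gripper's body presses on something with over 40 N, if the wrist force passes 120 N, or if a joint passes its speed limit or range.

ROBOT

A 6-joint arm with a two-finger parallel gripper is mounted at the origin on the work surface. World frame = base frame: x ahead of the robot, y to its left, z up, the work surface at z = 0. Lengths are in m, angles in rad, forces in N, time in s.
With the tool pointing down it reaches from about 0.35 to 0.975 m from the base axis. Payload 4.9 kg.
Tool frame: the origin (TCP) lies on the mounting face of the last link; the fingertips stand 173 mm ahead of it and the grasp point (between the pads) lies 155 mm ahead of it; z points along the fingers, y is the direction in which the jaws open and shut (so a half turn about z gives the same grasp; the last joint's range is limited). The gripper opens to 85 mm and grips with 20 to 120 N. Pads are 22 mm wide; open, the fingers measure 114 mm over their backs; the gripper's body (76 mm by 85 mm) begins 54 mm behind the grasp point. The pads swing forward as they close: fully open they stand 13 mm farther back than shut.
Start: joints at [1.125, 0.053, 1.613, -0, 1.476, -0.119], TCP at [0.201, 0.592, 0.405] pointing down, gripper open.
Joint ranges: [-3.01, 3.01], [-1.01, 2.22], [0.06, 2.58], [-1.02, 4.17], [0.09, 2.62], [-3.14, 3.14]. Speed limits (rad/s): [2.57, 2.57, 3.14, 3.14, 3.14, 3.14].

INTERFACE

Orientations are given as a unit quaternion [w, x, y, z].
In Python, from plant import manip gives the robot as it stands.
- The arm moves only by the tool play_rows, never from a script. Its argument "increments" is a list of rows, each an object with "offset": the shift along the tool's x, y, z in mm, a list of three; "twist": the turn about the tool's z in rad; "grip": the opening, from 0 (shut) to 1 (fully open). In form: [{"offset": [dx, dy, dz], "twist": twist, "grip": grip}, ...]. A call has 1 to 5 rows; each row is the pose to reach, as a shift and turn from the pose commanded when the call began, along the tool's axes at that moment; what a row does not reach only later rows make up. A row lasts 1/12 s, in which the tool goes at most 41.7 mm and 7.16 degrees, less where a joint would pass 70% of its speed; a pose out of reach is approached as far as the arm can. A call with a gripper value outside its range is refused whole. The fingers move at their own pace and stop on an object; the grip force is fixed at half the most. Time passes only in rows, so rows that repeat a pose let the fingers close. It gives the time, the measured TCP pose, the force and the opening at its end, in the units of the state.
- manip.state(): the state, without advancing time (a new reading comes with each control period).
- manip.grab_frame(name): name is "scene" or "top"; returns the picture (480x640x3 uint8, blue, green, red); there is no depth.
- manip.get_calibration(name): a dict with "fx", "fy", "cx", "cy" (pixels), "T" (4x4, takes a point from camera to world coordinates). Camera axes: x right, y down, z forward; pixel columns grow to the right and rows downward; lengths in m; the calibration is good to about 2 mm. A picture is of the moment at which its call begins. get_calibration takes no time and is no camera call.
- manip.job_done(): hands the job in, once; it reports no verdict.
Trained networks look in the newest picture that a camera, given by its name, has taken for a name from the list of things; names that differ only in an ending like _2 or _b are one class to them, and where a whole thing is asked for, a point or a joint stands for the part that bears it (a point fixed in the world has none). Each returns a list of dicts, best first, with "p" (0 to 1); they miss things now and then, are a little off and sometimes report something else, mostly with a low value. They report only what shows in the picture. A call takes as long as a camera call. They do not tell look-alikes from the thing itself.
- manip.boxes_of(query, camera): "xyz" ([x, y, z] in m, in the coordinates of the camera as it stood for that picture, good to about 4 mm: the middle of the surface that is visible of it).
- manip.tip_of(query, camera): "xyz" ([x, y, z] in m, in the coordinates of the camera as it stood for that picture, good to about 4 mm: a listed point, or the origin of a listed thing).
The state is a dict: "time": time; "joint_pos": joint angles; "joint_vel": joint speeds; "joint_efforts": joint torques, N m; "tool_pos": TCP position; "tool_rot": TCP orientation; "contact_force": force on the tool from outside, world axes, zero at the start; "ft_torque": the same for the moment, N m; "gripper_width": opening from 0.0 (shut) to 1.0 (fully open).
Only numpy, scipy, OpenCV 4.12 (cv2) and the standard library are available. Lean on these libraries where they do the work, as an engineer would, in place of code of your own. Each camera call takes 0.05 s, during which the arm holds its last target. There are 200 camera calls.

## Working session

There is one attempt and no reset: what is moved stays moved. The work goes in short steps, Python scripts to look and compute and a tool call to move; the robot and the scene stay as the last step left them, time stands still between calls to the robot, and variables do not carry over. Pictures are saved under pics/ and viewed, about 8 in all and at most 12, crops included, and the job is handed in when it is done.

Besides the shell and the picture viewer there is one more tool, called after "Call:" as name(argument=value, ...) on one line, values as JSON. play_rows: Moves the arm, as the interface text tells. Its arguments: {"type":"object","properties":{"increments":{"type":"array"}},"required":["increments"]}

```bash
mkdir -p pics
cat > h.py <<'E'
import numpy as np, cv2
from plant import manip
from scipy.spatial.transform import Rotation as R
def cal(n):
    c=manip.get_calibration(n); return c,np.array(c["T"])
def proj(n,P):
    c,T=cal(n); q=np.linalg.inv(T)@np.r_[P,1]; return np.array([c["fx"]*q[0]/q[2]+c["cx"],c["fy"]*q[1]/q[2]+c["cy"]])
def ray(n,u,v,z):
    c,T=cal(n); d=T[:3,:3]@np.array([(u-c["cx"])/c["fx"],(v-c["cy"])/c["fy"],1]); o=T[:3,3]; return o+d*(z-o[2])/d[2]
def look(n,name):
    f=manip.grab_frame(n); cv2.imwrite(f"pics/{name}.png",f); return f
def find(n,q,fn):
    _,T=cal(n); return [(round(d["p"],2),np.round((T@np.r_[d["xyz"],1])[:3],3)) for d in fn(q,n)]
E
python3 - <<'E'
from h import *
for n in("scene","top"):
    look(n,n+"1"); c,T=cal(n); print(n,c["fx"],c["cx"],c["cy"],np.round(T,3).tolist())
    for q in("bear","bay","cover_hinge","cover_edge","pointer_tip","packed"):
        for p,x in find(n,q,manip.tip_of): print(q,p,x,proj(n,x).round())
s=manip.state();print(s["time"],s["tool_pos"],s["tool_rot"],s["contact_force"])
E
```

```text
scene 475.63805810402573 309.7619388927649 237.51800026685453 [[0.504, 0.565, -0.653, 0.987], [0.863, -0.331, 0.381, -0.207], [-0.001, -0.756, -0.655, 0.537], [0.0, 0.0, 0.0, 1.0]]
bear 0.85 [0.573 0.096 0.001] [344. 283.]
bear 0.62 [ 0.419  0.214 -0.001] [351. 209.]
bay 0.42 [ 0.553  0.209 -0.005] [394. 253.]
bay 0.17 [ 0.502 -0.226  0.165] [ 86. 249.]
cover_hinge 0.74 [ 0.574 -0.112  0.058] [213. 312.]
cover_edge 0.57 [ 0.605 -0.105  0.227] [209. 223.]
pointer_tip 0.92 [ 0.497 -0.228  0.167] [ 82. 246.]
top 443.4406178713176 326.115929296704 238.97715129785672 [[-0.001, -0.991, 0.132, 0.427], [-1.0, 0.002, 0.006, 0.035], [-0.006, -0.132, -0.991, 0.805], [0.0, 0.0, 0.0, 1.0]]
bear 0.97 [0.422 0.215 0.001] [229. 301.]
bear 0.64 [ 0.574  0.101 -0.   ] [293. 217.]
bay 0.64 [ 0.45  -0.068  0.005] [386. 285.]
cover_hinge 0.94 [ 0.572 -0.111  0.055] [414. 213.]
cover_edge 0.64 [ 0.609 -0.101  0.221] [429. 162.]
pointer_tip 0.59 [ 0.5   -0.225  0.168] [509. 247.]
packed 0.79 [ 0.459 -0.17   0.004] [443. 280.]
0.7 [0.20063251 0.59190634 0.40472632] [1.03814207e-05 1.62660963e-01 9.86682021e-01 2.34774618e-05] [ 0.06615206 -0.37194951 -0.30168914]
```

View pics/scene1.png

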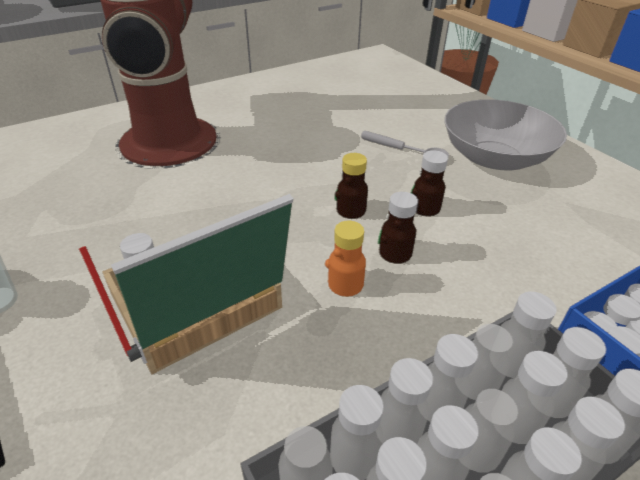

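View pics/top1.png

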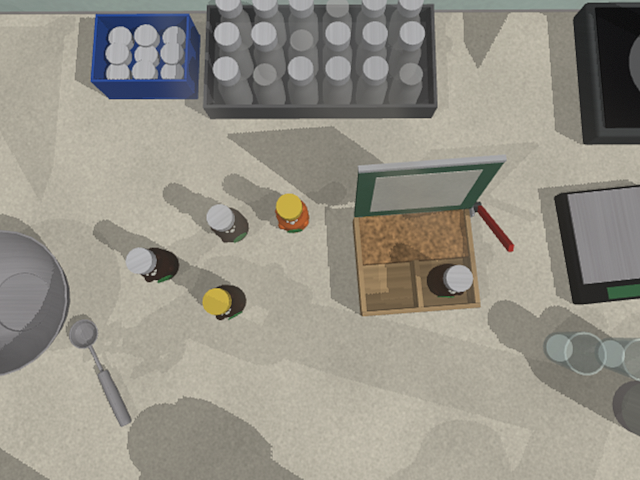

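Scene: brown bear with yellow cap at scene (354,165) / top (217,301). The look-alike is the orange bear at scene (349,235) / top (289,206). The silver bears are at top (141,260) and (220,216), with the packed one at top (459,278). The empty bay is around top (388,285), the cover leans back, and the red pointer runs from (476,207) to (511,247).

Run:
```python
from h import *
f=cv2.imread("pics/top1.png")
hsv=cv2.cvtColor(f,cv2.COLOR_BGR2HSV)
m=cv2.inRange(hsv,(18,120,90),(35,255,255)); n,_,st,ce=cv2.connectedComponentsWithStats(m)
for i in range(1,n):
    if st[i,4]>60: print(st[i],ce[i].round(1),ray("top",*ce[i],0.105).round(4))
a=cv2.resize(f[240:340,160:290],None,fx=3,fy=3,interpolation=2); b=cv2.resize(f[145:325,340:520],None,fx=3,fy=3,interpolation=2)
o=np.zeros((540,800,3),np.uint8); o[:300,:260]=cv2.resize(a,(260,300))if 0 else a[:300,65:325]; o[:540,260:800]=b; cv2.imwrite("pics/crop1.png",o)
```

```text
[276 194  27  27 560] [288.8 206.8] [0.5723 0.099  0.105 ]
[202 288  30  27 618] [216.7 301. ] [0.4222 0.2105 0.105 ]
```

View pics/crop1.png

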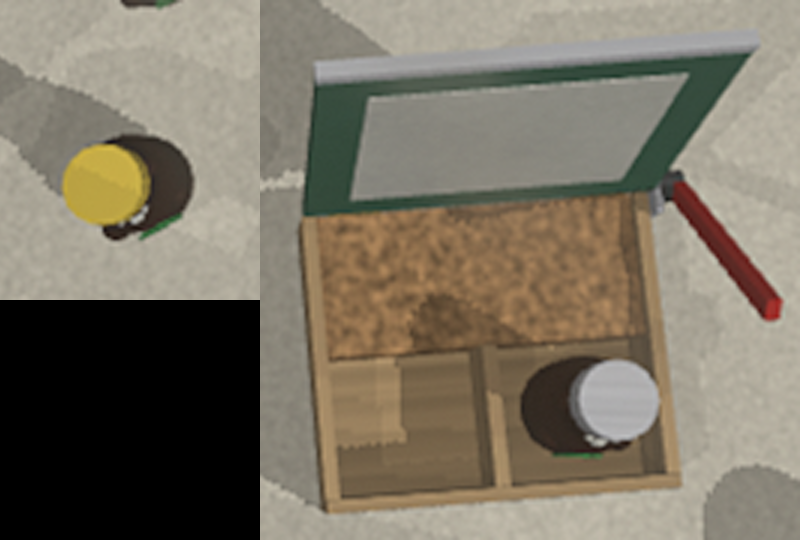

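The crop confirms it: brown body with a yellow cap (the grasp target); the empty bay is on the left (crop centre about 405,420).

Run:
```python
from h import *
P=lambda u,v,z:ray("top",340+(u-260)/3,145+v/3,z)
fl,fr,rl=P(328,511,.05),P(680,485,.05),P(303,215,.05)
print(fl,fr,rl,np.linalg.norm(fl-fr),np.linalg.norm(fl-rl))
d=fl-fr; yaw=np.arctan2(-d[0],d[1]); e=rl-fl; yaw2=np.arctan2(e[1],e[0]);print("yaw",yaw,yaw2)
y=(yaw+yaw2)/2; X=np.array([np.cos(y),np.sin(y),0]);Y=np.array([-X[1],X[0],0])
mid=(fl+fr)/2; bay=mid+48*1e-3*X+48e-3*Y; h=mid+.17*X; h[2]=.056
print("bay",bay,"hinge",h)
for p in ([.4985,-.2265,.1675],):
    r=np.array(p)-h; print("pointer",r@X,r@Y,np.arctan2(r[2],-r@X),np.hypot(r[2],r@X))
r=np.array([.607,-.103,.224])-h; print("cover",r@X,r@Y,np.arctan2(r[2],-r@X),np.hypot(r[2],r@X))
s=manip.state(); M=R.from_quat(np.r_[s["tool_rot"][1:],s["tool_rot"][0]]).as_matrix(); print(M.round(4))
print("to bear", M.T@(np.array([.4222,.2105,.255])-s["tool_pos"])*1000, "bear->bay",M.T@(bay-np.array([.4222,.2105,0]))*1000)
```

```text
[ 0.39785563 -0.02180986  0.05      ] [ 0.41204685 -0.21898508  0.05      ] [ 0.56603151 -0.00942068  0.05      ] 0.19768525291678193 0.16863161051325481
yaw 0.07184876928848993 0.07353515515024381
bay [ 0.44933833 -0.06903809  0.05      ] hinge [ 0.57450229 -0.10805072  0.056     ]
pointer -0.08440430102788597 -0.11261657881385581 0.9228370859414733 0.13984397030979204
cover 0.03277871468962277 0.0026771366581945172 1.763486918269886 0.17116788290068816
[[-0.9471  0.321   0.    ]
 [ 0.321   0.9471  0.    ]
 [-0.      0.     -1.    ]]
to bear [-332.26819468 -290.1100402   149.71617112] bear->bay [-115.43162643 -256.03212524  -50.01124349]
```

Call:
play_rows(increments=[{"offset":[-30,-26,4],"twist":0,"grip":1},{"offset":[-60,-52,8],"twist":0,"grip":1},{"offset":[-90,-78,12],"twist":0,"grip":1},{"offset":[-120,-104,16],"twist":0,"grip":1},{"offset":[-150,-130,20],"twist":0,"grip":1}])

```text
time: 1.12
tool_pos: [0.3014, 0.4191, 0.3846]
tool_rot: [0.0, 0.162, 0.987, 0.0]
contact_force: [0.6, -0.7, 0.7]
gripper_width: 1.005
```

Call:
play_rows(increments=[{"offset":[-30,-26,10],"twist":0,"grip":1},{"offset":[-60,-52,20],"twist":0,"grip":1},{"offset":[-90,-78,30],"twist":0,"grip":1},{"offset":[-120,-104,40],"twist":0,"grip":1},{"offset":[-150,-130,50],"twist":0,"grip":1}])

```text
time: 1.53
tool_pos: [0.4017, 0.2476, 0.3347]
tool_rot: [0.001, 0.163, 0.987, 0.0]
contact_force: [0.5, 0.7, 0.3]
gripper_width: 1.0
```

Call:
play_rows(increments=[{"offset":[-20,-18,0],"twist":0,"grip":1},{"offset":[-32,-30,0],"twist":0,"grip":1},{"offset":[-32,-30,0],"twist":0,"grip":1},{"offset":[-32,-30,0],"twist":0,"grip":1}])

```text
time: 1.87
tool_pos: [0.4222, 0.2102, 0.3349]
tool_rot: [0.0, 0.164, 0.987, 0.0]
contact_force: [-0.4, 0.1, -0.2]
gripper_width: 0.999
```

Call:
play_rows(increments=[{"offset":[0,0,30],"twist":0,"grip":1},{"offset":[0,0,60],"twist":0,"grip":1},{"offset":[0,0,80],"twist":0,"grip":1},{"offset":[0,0,82],"twist":0,"grip":1},{"offset":[0,0,82],"twist":0,"grip":0.3}])

```text
time: 2.28
tool_pos: [0.421, 0.2115, 0.2516]
tool_rot: [-0.001, 0.162, 0.987, -0.001]
contact_force: [-0.1, -0.7, 0.3]
gripper_width: 0.883
```

Call:
play_rows(increments=[{"offset":[0,0,0],"twist":0,"grip":0.3},{"offset":[0,0,0],"twist":0,"grip":0.3},{"offset":[0,0,0],"twist":0,"grip":0.3},{"offset":[0,0,0],"twist":0,"grip":0.3},{"offset":[0,0,0],"twist":0,"grip":0.3}])

```text
time: 2.7
tool_pos: [0.4229, 0.211, 0.2551]
tool_rot: [0.002, 0.163, 0.987, 0.001]
contact_force: [-0.9, -0.2, 6.6]
gripper_width: 0.468
```

Call:
play_rows(increments=[{"offset":[0,0,0],"twist":0,"grip":0.3},{"offset":[0,0,-12],"twist":0,"grip":0.3},{"offset":[0,0,-34],"twist":0,"grip":0.3},{"offset":[0,0,-60],"twist":0,"grip":0.3},{"offset":[0,0,-80],"twist":0,"grip":0.3}])

```text
time: 3.12
tool_pos: [0.4218, 0.2106, 0.3347]
tool_rot: [0.0, 0.163, 0.987, 0.0]
contact_force: [-0.2, -0.2, -2.0]
gripper_width: 0.473
```

Call:
play_rows(increments=[{"offset":[-4,-10,-8],"twist":0,"grip":0.3},{"offset":[-14,-31,-10],"twist":0,"grip":0.3},{"offset":[-27,-60,-10],"twist":0,"grip":0.3},{"offset":[-40,-89,-10],"twist":0,"grip":0.3},{"offset":[-53,-118,-10],"twist":0,"grip":0.3}])

```text
time: 3.53
tool_pos: [0.4336, 0.0802, 0.3423]
tool_rot: [-0.0, 0.162, 0.987, -0.0]
contact_force: [1.3, -0.6, -2.0]
gripper_width: 0.472
```

Call:
play_rows(increments=[{"offset":[-13,-29,0],"twist":0,"grip":0.3},{"offset":[-26,-58,0],"twist":0,"grip":0.3},{"offset":[-39,-87,0],"twist":0,"grip":0.3},{"offset":[-48,-107,0],"twist":0,"grip":0.3},{"offset":[-54,-120,0],"twist":0,"grip":0.3}])

```text
time: 3.95
tool_pos: [0.4462, -0.0518, 0.3422]
tool_rot: [-0.001, 0.164, 0.986, -0.0]
contact_force: [0.1, -0.0, -3.2]
gripper_width: 0.472
```

Call:
play_rows(increments=[{"offset":[-6,-13,0],"twist":0,"grip":0.3},{"offset":[-8,-18,0],"twist":0,"grip":0.3},{"offset":[-8,-18,0],"twist":0,"grip":0.3},{"offset":[-8,-18,0],"twist":0,"grip":0.3}])

```text
time: 4.28
tool_pos: [0.4483, -0.0687, 0.3423]
tool_rot: [-0.001, 0.163, 0.987, 0.0]
contact_force: [0.2, 1.4, -1.5]
gripper_width: 0.477
```

Run:
```python
from h import *
f=look("top","top2"); g=look("scene","scene2")
a=cv2.resize(f[150:340,330:520],(570,570)); b=cv2.resize(g[150:380,60:320],(520,460))
o=np.zeros((570,800,3),np.uint8); o[:,:400]=a[:,:400]; o[:460,400:]=b[:,60:460]; cv2.imwrite("pics/c2.png",o)
print(find("top","bear",manip.tip_of),find("top","bay",manip.tip_of)); print(manip.state()["tool_pos"],manip.state()["contact_force"])
```

```text
[(0.8, array([ 0.574,  0.097, -0.001]))] [(0.89, array([ 0.447, -0.068,  0.003]))]
[ 0.44858922 -0.06798661  0.34262049] [-0.34946483  0.64476102 -2.12870573]
```

View pics/c2.png

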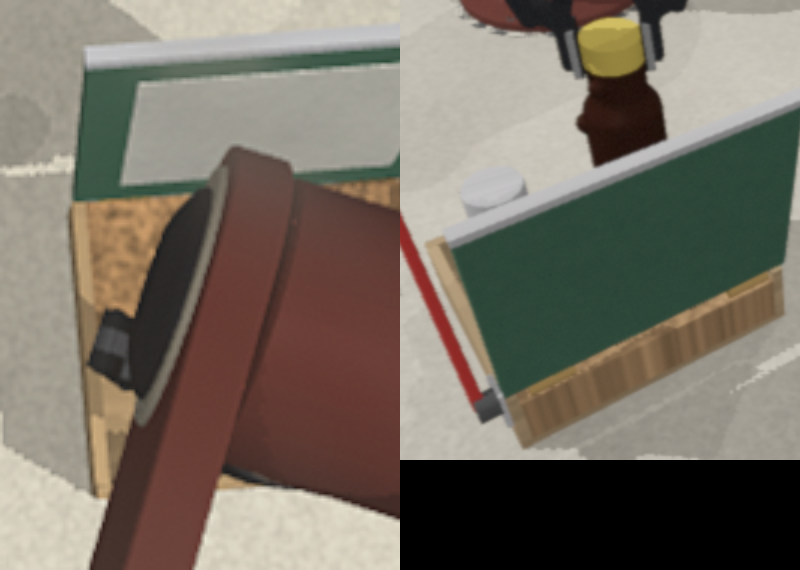

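The bottle hangs upright in the jaws above the bay (cap at crop 612,47). Lowering it now.

Call:
play_rows(increments=[{"offset":[0,0,20],"twist":0,"grip":0.3},{"offset":[0,0,45],"twist":0,"grip":0.3},{"offset":[0,0,65],"twist":0,"grip":0.3},{"offset":[0,0,75],"twist":0,"grip":0.3},{"offset":[0,0,79],"twist":0,"grip":0.3}])

```text
time: 4.9
tool_pos: [0.4479, -0.0679, 0.2616]
tool_rot: [-0.002, 0.162, 0.987, 0.0]
contact_force: [0.5, -0.5, -1.9]
gripper_width: 0.472
```

Call:
play_rows(increments=[{"offset":[0,0,0],"twist":0,"grip":0.3},{"offset":[0,0,1],"twist":0,"grip":0.3},{"offset":[0,0,2],"twist":0,"grip":0.3},{"offset":[0,0,3],"twist":0,"grip":0.3},{"offset":[0,0,3],"twist":0,"grip":0.3}])

```text
time: 5.32
tool_pos: [0.449, -0.0688, 0.2615]
tool_rot: [0.001, 0.163, 0.987, -0.0]
contact_force: [-0.2, 0.0, -1.8]
gripper_width: 0.47
```

Call:
play_rows(increments=[{"offset":[0,0,1],"twist":0,"grip":0.3},{"offset":[0,0,1],"twist":0,"grip":0.3}])

```text
time: 5.48
tool_pos: [0.4493, -0.0689, 0.2612]
tool_rot: [0.001, 0.163, 0.987, -0.0]
contact_force: [-1.5, -0.2, 4.1]
gripper_width: 0.475
```

Call:
play_rows(increments=[{"offset":[0,0,1],"twist":0,"grip":0.3},{"offset":[0,0,1],"twist":0,"grip":0.3}])

```text
time: 5.65
tool_pos: [0.4497, -0.0691, 0.2612]
tool_rot: [0.001, 0.163, 0.987, -0.0]
contact_force: [-2.7, -0.5, 9.8]
gripper_width: 0.471
```

Call:
play_rows(increments=[{"offset":[0,0,-1],"twist":0,"grip":0.47},{"offset":[0,0,-1],"twist":0,"grip":0.6},{"offset":[0,0,-1],"twist":0,"grip":0.75},{"offset":[0,0,-1],"twist":0,"grip":0.75},{"offset":[0,0,-1],"twist":0,"grip":0.75}])

```text
time: 6.07
tool_pos: [0.4485, -0.0687, 0.2593]
tool_rot: [-0.0, 0.163, 0.987, 0.0]
contact_force: [-1.3, -0.2, -0.0]
gripper_width: 0.752
```

Call:
play_rows(increments=[{"offset":[0,0,-8],"twist":0,"grip":0.75},{"offset":[0,0,-25],"twist":0,"grip":0.75},{"offset":[0,0,-60],"twist":0,"grip":0.75},{"offset":[0,0,-100],"twist":0,"grip":0.75},{"offset":[0,0,-140],"twist":0,"grip":0.75}])

```text
time: 6.48
tool_pos: [0.4481, -0.0685, 0.401]
tool_rot: [-0.001, 0.163, 0.987, 0.0]
contact_force: [0.8, 0.5, -0.4]
gripper_width: 0.747
```

Call:
play_rows(increments=[{"offset":[0,0,-30],"twist":-0.1,"grip":0},{"offset":[0,0,-60],"twist":-0.2,"grip":0},{"offset":[0,0,-75],"twist":-0.3,"grip":0},{"offset":[0,0,-75],"twist":-0.4,"grip":0},{"offset":[0,0,-75],"twist":-0.4,"grip":0}])

```text
time: 6.9
tool_pos: [0.4487, -0.0687, 0.4771]
tool_rot: [0.002, -0.037, 0.999, -0.001]
contact_force: [0.3, -0.2, -0.9]
gripper_width: 0.04
```

Run:
```python
from h import *
s=manip.state(); M=R.from_quat(np.r_[s["tool_rot"][1:],s["tool_rot"][0]]).as_matrix(); print(s["tool_pos"],s["contact_force"],M.round(3),s["gripper_width"])
print(M.T@(np.array([.6578,-.0819,s["tool_pos"][2]])-s["tool_pos"])*1000)
g=look("scene","scene3");f=look("top","top3")
print(find("top","pointer_tip",manip.tip_of),find("scene","pointer_tip",manip.tip_of),find("scene","bear",manip.tip_of),find("scene","cover_edge",manip.tip_of))
o=np.zeros((460,800,3),np.uint8); o[:,:400]=cv2.resize(g[150:380,60:260],(400,460)); o[:,400:]=cv2.resize(f[130:360,320:520],(400,460)); cv2.imwrite("pics/c3.png",o)
```

```text
[ 0.44865917 -0.06866448  0.47711942] [ 0.26104476 -0.20832832 -0.85553891] [[-0.997 -0.075  0.004]
 [-0.075  0.997 -0.001]
 [-0.004 -0.001 -1.   ]] 0.040101558289497054
[-207.56607356  -28.82331235    0.77878764]
[] [(0.7, array([ 0.497, -0.228,  0.169]))] [(0.83, array([0.573, 0.095, 0.002]))] [(0.69, array([ 0.608, -0.104,  0.222]))]
```

View pics/c3.png

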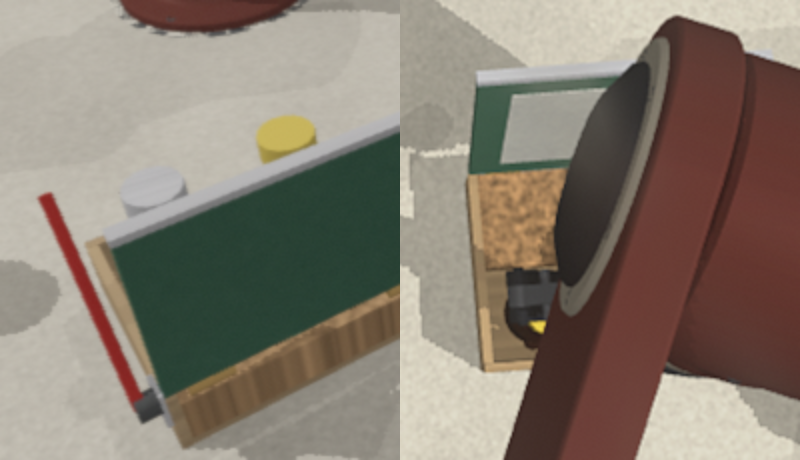

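The bottle stands in the bay with its cap (287,135) level with the packed one. Next I go behind the cover.

Call:
play_rows(increments=[{"offset":[-35,-5,0],"twist":0,"grip":0},{"offset":[-75,-10,0],"twist":0,"grip":0},{"offset":[-115,-16,0],"twist":0,"grip":0},{"offset":[-155,-22,0],"twist":0,"grip":0},{"offset":[-195,-27,0],"twist":0,"grip":0}])

```text
time: 7.62
tool_pos: [0.647, -0.0815, 0.4735]
tool_rot: [-0.001, -0.036, 0.999, 0.0]
contact_force: [1.4, -0.5, 0.9]
gripper_width: -0.003
```

Call:
play_rows(increments=[{"offset":[-20,-2,0],"twist":0,"grip":0},{"offset":[-20,-2,15],"twist":0,"grip":0},{"offset":[-20,-2,55],"twist":0,"grip":0},{"offset":[-20,-2,95],"twist":0,"grip":0},{"offset":[-20,-2,130],"twist":0,"grip":0}])

```text
time: 8.03
tool_pos: [0.6642, -0.0817, 0.3414]
tool_rot: [-0.001, -0.036, 0.999, 0.0]
contact_force: [-0.1, -0.2, -1.1]
gripper_width: 0.001
```

Call:
play_rows(increments=[{"offset":[10,0,0],"twist":0,"grip":0},{"offset":[25,0,0],"twist":0,"grip":0},{"offset":[35,0,0],"twist":0,"grip":0},{"offset":[45,0,0],"twist":0,"grip":0},{"offset":[55,0,0],"twist":0,"grip":0}])

```text
time: 8.45
tool_pos: [0.6097, -0.0858, 0.3455]
tool_rot: [0.001, -0.037, 0.999, -0.0]
contact_force: [1.9, 0.4, 1.9]
gripper_width: -0.001
```

Run:
```python
from h import *
s=manip.state(); print(s["tool_pos"],s["contact_force"])
g=look("scene","scene4");f=look("top","top4")
print(find("top","cover_edge",manip.tip_of),find("scene","cover_edge",manip.tip_of))
o=np.zeros((460,800,3),np.uint8); o[:,:400]=cv2.resize(g[150:380,60:260],(400,460)); o[:,400:]=cv2.resize(f[130:360,320:520],(400,460)); cv2.imwrite("pics/c4.png",o)
```

```text
[ 0.60974263 -0.08583755  0.34550256] [1.88712288 0.41638144 1.89862193]
[] [(0.75, array([ 0.592, -0.104,  0.228]))]
```

View pics/c4.png

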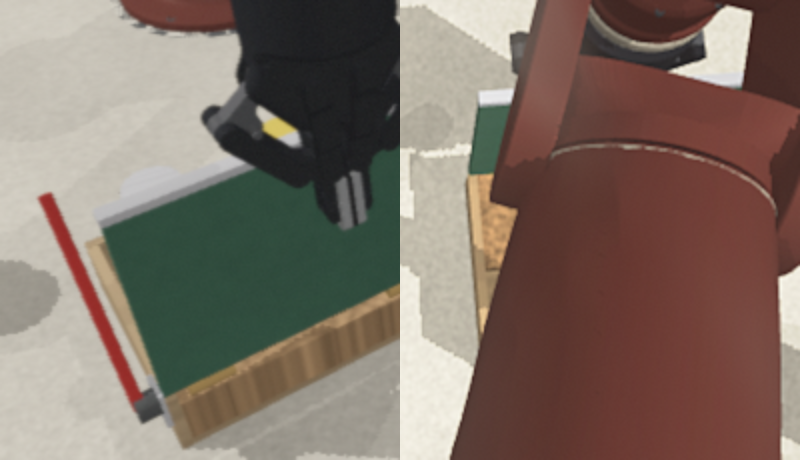

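Contact is made: fingers on the green back face at (348,200), and the cover has swung a little. Continue pushing.

Call:
play_rows(increments=[{"offset":[10,0,0],"twist":0,"grip":0},{"offset":[20,0,0],"twist":0,"grip":0},{"offset":[30,0,0],"twist":0,"grip":0},{"offset":[40,0,0],"twist":0,"grip":0},{"offset":[50,0,0],"twist":0,"grip":0}])

```text
time: 9.07
tool_pos: [0.5595, -0.0896, 0.3444]
tool_rot: [0.0, -0.037, 0.999, 0.0]
contact_force: [4.3, 0.2, -1.9]
gripper_width: 0.0
```

Call:
play_rows(increments=[{"offset":[10,0,0],"twist":0,"grip":0},{"offset":[18,0,0],"twist":0,"grip":0},{"offset":[26,0,0],"twist":0,"grip":0},{"offset":[34,0,0],"twist":0,"grip":0},{"offset":[38,0,0],"twist":0,"grip":0}])

```text
time: 9.48
tool_pos: [0.5216, -0.0924, 0.3448]
tool_rot: [-0.0, -0.036, 0.999, 0.0]
contact_force: [2.5, -0.2, -0.9]
gripper_width: 0.001
```

```bash
cat >> h.py <<'E'
yaw=.0727; X=np.array([np.cos(yaw),np.sin(yaw),0]);Y=np.array([-X[1],X[0],0]); H=np.array([.5745,-.108,.056])
def pt(th,s,y,n=0): # point on plate: s from hinge, y along hinge, n normal(up when shut)
    return H+Y*y+X*(-s*np.cos(th)+n*np.sin(th))+np.array([0,0,s*np.sin(th)+n*np.cos(th)])
E
python3 - <<'E'
from h import *
s=manip.state(); print(s["tool_pos"],s["contact_force"],"casex",(s["tool_pos"]-H)@X)
g=look("scene","scene5");look("top","top5")
for n in("scene","top"):
  for q in("cover_edge","pointer_tip"):
    for p,x in find(n,q,manip.tip_of):
        r=x-H; print(n,q,p,x,"angle",np.arctan2(r[2],-r@X),np.hypot(r[2],r@X),r@Y)
cv2.imwrite("pics/c5.png",cv2.resize(g[170:370,60:320],(780,600),interpolation=2))
for th in(.9,.95,1,1.1):print(th,[((proj("scene",pt(th,.17,y,.004))-[60,170])*3).round() for y in(-.1,.1)])
print("ptr",[((proj("scene",pt(.923,s,-.114,.004))-[60,170])*3).round() for s in(0,.14)])
E
```

```text
[ 0.52163088 -0.0923852   0.3447701 ] [ 2.4546663  -0.15082691 -0.90034045] casex -0.051595268707450445
scene cover_edge 0.76 [ 0.49  -0.113  0.208] angle 1.0627153681794135 0.1739767953491841 0.0011509474480286277
scene pointer_tip 0.95 [ 0.501 -0.225  0.167] angle 0.9356832590562681 0.13788740704641742 -0.11135220239409549
top cover_edge 0.62 [ 0.492 -0.113  0.203] angle 1.0586251866372995 0.16863937445567098 0.0010056754943801717
top cover_edge 0.34 [ 0.458 -0.169  0.005] angle -0.40000975736183647 0.13096153286557055 -0.05237677834212488
0.9 [array([ 73., 143.]), array([531., -14.])]
0.95 [array([ 74., 142.]), array([537., -17.])]
1 [array([ 75., 143.]), array([544., -19.])]
1.1 [array([ 79., 146.]), array([559., -20.])]
ptr [array([213., 553.]), array([ 68., 228.])]
```

View pics/c5.png

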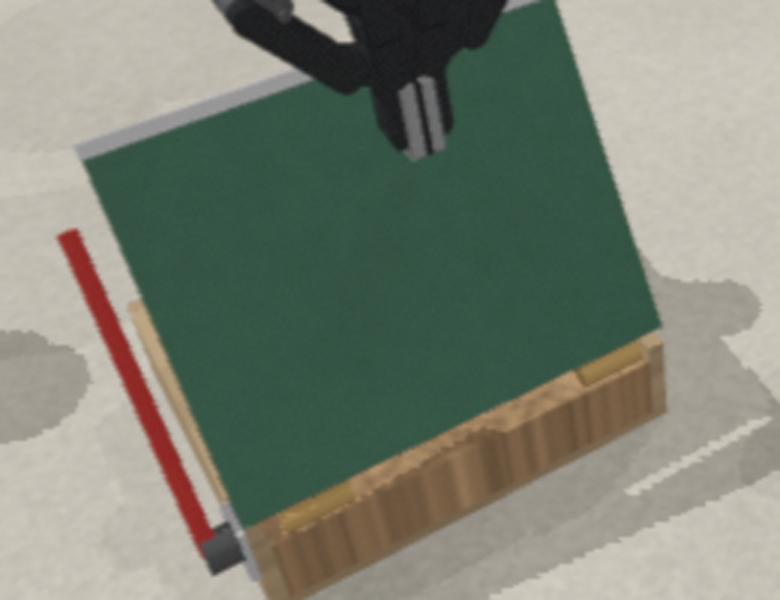

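Back face visible, cover about 1.06 rad against pointer about 0.93 (pointer untouched, tip at (68,235)). Pushing a bit short of that, then retreating to measure unobstructed.

Call:
play_rows(increments=[{"offset":[5,0,0],"twist":0,"grip":0},{"offset":[10,0,0],"twist":0,"grip":0},{"offset":[14,0,0],"twist":0,"grip":0},{"offset":[17,0,0],"twist":0,"grip":0},{"offset":[17,0,0],"twist":0,"grip":0}])

```text
time: 10.2
tool_pos: [0.5051, -0.0936, 0.3448]
tool_rot: [-0.0, -0.036, 0.999, -0.0]
contact_force: [0.4, 0.4, 0.4]
gripper_width: -0.0
```

Call:
play_rows(increments=[{"offset":[-12,0,0],"twist":0,"grip":0},{"offset":[-30,0,-20],"twist":0,"grip":0},{"offset":[-30,0,-55],"twist":0,"grip":0},{"offset":[-30,25,-85],"twist":0,"grip":0},{"offset":[-30,60,-100],"twist":0,"grip":0}])

```text
time: 10.62
tool_pos: [0.5316, -0.0327, 0.4488]
tool_rot: [0.002, -0.035, 0.999, -0.001]
contact_force: [0.7, 0.2, 0.7]
gripper_width: -0.0
```

Call:
play_rows(increments=[{"offset":[0,40,0],"twist":0,"grip":0},{"offset":[0,80,0],"twist":0,"grip":0},{"offset":[0,120,0],"twist":0,"grip":0},{"offset":[0,160,0],"twist":0,"grip":0},{"offset":[0,200,0],"twist":0,"grip":0}])

```text
time: 11.03
tool_pos: [0.5157, 0.1695, 0.4445]
tool_rot: [-0.001, -0.036, 0.999, -0.0]
contact_force: [1.0, -0.5, -0.4]
gripper_width: -0.003
```

```bash
cat > m.py <<'E'
from h import *
import sys
k=sys.argv[1]
print(manip.state()["tool_pos"],manip.state()["time"])
f=look("top","top"+k);g=look("scene","scene"+k)
for n in("scene","top"):
  for q in("cover_edge","pointer_tip"):
    for p,x in find(n,q,manip.tip_of):
        r=x-H; print(n,q,p,x,"angle",np.arctan2(r[2],-r@X).round(3),np.hypot(r[2],r@X).round(3),(r@Y).round(3))
cv2.imwrite(f"pics/c{k}.png",cv2.resize(f[190:340,330:530],(800,600),interpolation=2))
S=lambda P:((proj("top",P)-[330,190])*4).round().tolist()
for th in(.85,.9,.95,1,1.05):print(th,"corners",[S(pt(th,.17,y,n)) for y in(-.1,.1) for n in(.004,-.004)],"ptr",[S(pt(th,.14,-.114,n)) for n in(.004,-.004)])
E
python3 m.py 6
```

```text
[0.51567213 0.16953629 0.44451931] 11.0333
scene cover_edge 0.85 [ 0.477 -0.115  0.199] angle 0.971 0.173 0.0
scene pointer_tip 0.9 [ 0.496 -0.225  0.167] angle 0.907 0.141 -0.111
scene pointer_tip 0.37 [ 0.473 -0.112  0.2  ] angle 0.957 0.176 0.003
top cover_edge 0.7 [ 0.477 -0.112  0.194] angle 0.956 0.169 0.003
top pointer_tip 0.84 [ 0.5   -0.224  0.166] angle 0.926 0.138 -0.11
0.85 corners [[715.0, 298.0], [711.0, 316.0], [142.0, 340.0], [142.0, 358.0]] ptr [[721.0, 245.0], [717.0, 263.0]]
0.9 corners [[718.0, 277.0], [715.0, 297.0], [142.0, 320.0], [142.0, 339.0]] ptr [[724.0, 229.0], [721.0, 247.0]]
0.95 corners [[722.0, 256.0], [719.0, 276.0], [141.0, 299.0], [142.0, 319.0]] ptr [[727.0, 212.0], [724.0, 231.0]]
1 corners [[724.0, 234.0], [722.0, 255.0], [141.0, 277.0], [141.0, 298.0]] ptr [[729.0, 194.0], [726.0, 214.0]]
1.05 corners [[727.0, 211.0], [725.0, 233.0], [140.0, 255.0], [141.0, 276.0]] ptr [[731.0, 176.0], [729.0, 196.0]]
```

View pics/c6.png

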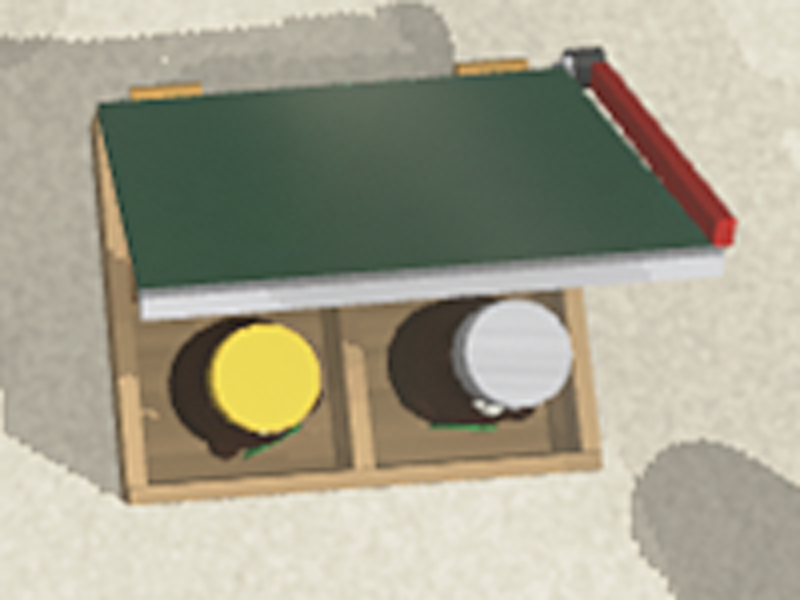

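Cover corners (723,248) and (140,291) correspond to about 0.955 rad, and the pointer end (724,231) to about 0.923. About 6 mm more push is needed. Both bottles stand in their bays.

Call:
play_rows(increments=[{"offset":[0,-40,0],"twist":0,"grip":0},{"offset":[0,-80,0],"twist":0,"grip":0},{"offset":[0,-120,0],"twist":0,"grip":0},{"offset":[0,-160,0],"twist":0,"grip":0},{"offset":[0,-200,0],"twist":0,"grip":0}])

```text
time: 11.75
tool_pos: [0.5306, -0.0349, 0.4448]
tool_rot: [-0.0, -0.035, 0.999, -0.0]
contact_force: [1.0, 0.1, 0.3]
gripper_width: -0.0
```

Call:
play_rows(increments=[{"offset":[0,-35,15],"twist":0,"grip":0},{"offset":[0,-60,45],"twist":0,"grip":0},{"offset":[0,-60,80],"twist":0,"grip":0},{"offset":[0,-60,100],"twist":0,"grip":0},{"offset":[0,-60,100],"twist":0,"grip":0}])

```text
time: 12.17
tool_pos: [0.5332, -0.0932, 0.3384]
tool_rot: [-0.005, -0.034, 0.999, 0.002]
contact_force: [-1.0, 0.2, -1.2]
gripper_width: 0.003
```

Call:
play_rows(increments=[{"offset":[15,0,0],"twist":0,"grip":0},{"offset":[26,0,0],"twist":0,"grip":0},{"offset":[31,0,0],"twist":0,"grip":0},{"offset":[36,0,0],"twist":0,"grip":0},{"offset":[36,0,0],"twist":0,"grip":0}])

```text
time: 12.58
tool_pos: [0.4996, -0.0945, 0.3465]
tool_rot: [0.001, -0.036, 0.999, -0.001]
contact_force: [0.9, 0.9, 0.9]
gripper_width: 0.001
```

Call:
play_rows(increments=[{"offset":[-12,0,0],"twist":0,"grip":0},{"offset":[-30,0,-20],"twist":0,"grip":0},{"offset":[-30,0,-55],"twist":0,"grip":0},{"offset":[-30,25,-85],"twist":0,"grip":0},{"offset":[-30,60,-100],"twist":0,"grip":0}])

```text
time: 13.0
tool_pos: [0.5261, -0.033, 0.4499]
tool_rot: [0.003, -0.035, 0.999, -0.001]
contact_force: [1.7, 0.3, 0.1]
gripper_width: -0.001
```

Call:
play_rows(increments=[{"offset":[0,40,0],"twist":0,"grip":0},{"offset":[0,80,0],"twist":0,"grip":0},{"offset":[0,120,0],"twist":0,"grip":0},{"offset":[0,160,0],"twist":0,"grip":0},{"offset":[0,200,0],"twist":0,"grip":0}])

```text
time: 13.42
tool_pos: [0.5102, 0.1694, 0.4456]
tool_rot: [0.0, -0.037, 0.999, -0.0]
contact_force: [0.6, 0.1, -0.2]
gripper_width: 0.002
```

```bash
python3 m.py 7
```

```text
[0.51017437 0.1694039  0.44555222] 13.4167
scene cover_edge 0.71 [ 0.472 -0.114  0.195] angle 0.935 0.173 0.001
scene pointer_tip 0.82 [ 0.5   -0.226  0.168] angle 0.934 0.139 -0.112
top cover_edge 0.72 [ 0.474 -0.114  0.19 ] angle 0.926 0.168 0.001
top pointer_tip 0.89 [ 0.504 -0.223  0.165] angle 0.946 0.134 -0.11
0.85 corners [[715.0, 298.0], [711.0, 316.0], [142.0, 340.0], [142.0, 358.0]] ptr [[721.0, 245.0], [717.0, 263.0]]
0.9 corners [[718.0, 277.0], [715.0, 297.0], [142.0, 320.0], [142.0, 339.0]] ptr [[724.0, 229.0], [721.0, 247.0]]
0.95 corners [[722.0, 256.0], [719.0, 276.0], [141.0, 299.0], [142.0, 319.0]] ptr [[727.0, 212.0], [724.0, 231.0]]
1 corners [[724.0, 234.0], [722.0, 255.0], [141.0, 277.0], [141.0, 298.0]] ptr [[729.0, 194.0], [726.0, 214.0]]
1.05 corners [[727.0, 211.0], [725.0, 233.0], [140.0, 255.0], [141.0, 276.0]] ptr [[731.0, 176.0], [729.0, 196.0]]
```

View pics/c7.png

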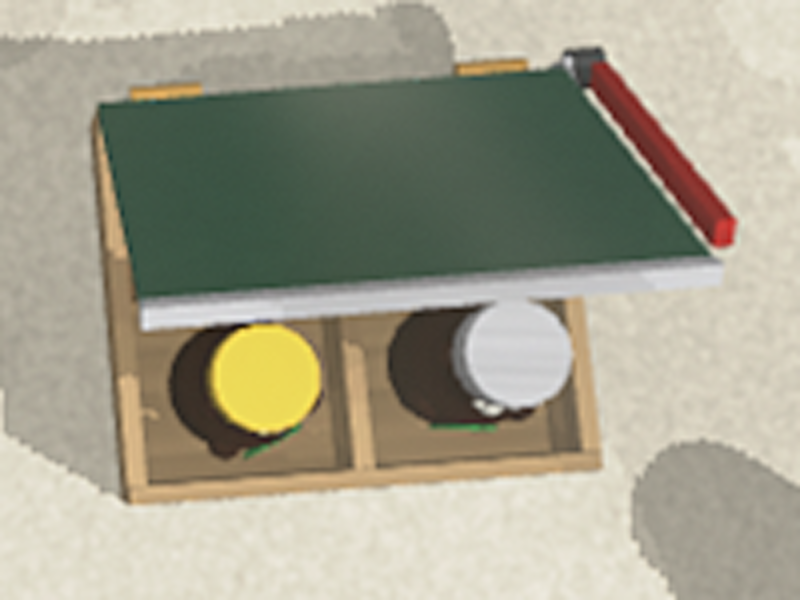

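Cover at about 0.93 and pointer about 0.92 now. One finer offline check by silhouette fitting in both pictures.

```bash
cat > fit.py <<'E'
from h import *
import sys
from itertools import product
def sil(n,th,L,y0,y1,k=4):
    p=np.array([proj(n,pt(th,s,y,a)) for s,y,a in product((0 if L>.15 else .03,L),(y0,y1),(-.004,.004))])
    m=np.zeros((480*k,640*k),np.uint8); cv2.fillConvexPoly(m,cv2.convexHull((p*k).round().astype(np.int32)),255)
    return cv2.resize(m,(640,480),interpolation=cv2.INTER_AREA)/255.
for n in("top","scene"):
    f=cv2.imread(f"pics/{n}{sys.argv[1]}.png"); h=cv2.cvtColor(f,cv2.COLOR_BGR2HSV)
    red=(cv2.inRange(h,(0,150,60),(6,255,255))|cv2.inRange(h,(174,150,60),(180,255,255)))/255.
    grn=cv2.inRange(h,(60,60,30),(95,255,255))/255.
    best=[]
    for th in np.arange(.84,1.0,.01):
        a=sil(n,th,.14,-.118,-.110); roi=cv2.dilate(a,np.ones((31,31)))>0; ir=np.abs(a-red)[roi].sum()
        # green top face only
        q=np.array([proj(n,pt(th,s,y,.004)) for s,y in((0,-.1),(.17,-.1),(.17,.1),(0,.1))]); m=np.zeros((1920,2560),np.uint8); cv2.fillConvexPoly(m,(q*4).round().astype(np.int32),255); m=cv2.resize(m,(640,480),interpolation=3)/255.
        roi=cv2.dilate(m,np.ones((21,21)))>0; best.append((th,ir,np.abs(m-grn)[roi].sum()))
    b=np.array(best); print(n,"ptr",b[b[:,1].argmin(),0],"cover",b[b[:,2].argmin(),0]); print(b.round(2).T.tolist())
E
python3 fit.py 7
```

```text
top ptr 0.92 cover 0.9600000000000001
[[0.84, 0.85, 0.86, 0.87, 0.88, 0.89, 0.9, 0.91, 0.92, 0.93, 0.94, 0.95, 0.96, 0.97, 0.98, 0.99, 1.0], [353.38, 322.43, 290.55, 251.19, 210.76, 178.01, 148.45, 129.28, 126.83, 151.0, 177.38, 214.62, 233.99, 259.75, 282.8, 311.5, 331.72], [5394.93, 5241.54, 5087.42, 4932.6, 4777.41, 4624.93, 4456.05, 4312.94, 4181.45, 4054.2, 3922.58, 3786.87, 3724.18, 3801.67, 3833.92, 3855.56, 3868.84]]
scene ptr 0.84 cover 0.84
[[0.84, 0.85, 0.86, 0.87, 0.88, 0.89, 0.9, 0.91, 0.92, 0.93, 0.94, 0.95, 0.96, 0.97, 0.98, 0.99, 1.0], [296.9, 304.16, 309.47, 300.78, 306.54, 306.54, 312.72, 307.91, 318.52, 318.52, 312.53, 313.61, 313.3, 310.43, 313.08, 319.02, 324.13], [1454.75, 1470.77, 1498.79, 1507.56, 1519.68, 1590.24, 1626.65, 1647.27, 1705.82, 1721.75, 1754.38, 1795.12, 1805.77, 1864.73, 1884.93, 1923.9, 1939.77]]
```

Measured by edge centres, the cover is still about 0.013 rad high. One last 2 mm nudge.

Call:
play_rows(increments=[{"offset":[0,-40,0],"twist":0,"grip":0},{"offset":[0,-80,0],"twist":0,"grip":0},{"offset":[0,-120,0],"twist":0,"grip":0},{"offset":[0,-160,0],"twist":0,"grip":0},{"offset":[0,-200,0],"twist":0,"grip":0}])

```text
time: 14.13
tool_pos: [0.5247, -0.0354, 0.445]
tool_rot: [0.0, -0.035, 0.999, -0.0]
contact_force: [1.2, 0.1, 0.8]
gripper_width: 0.005
```

Call:
play_rows(increments=[{"offset":[0,-35,15],"twist":0,"grip":0},{"offset":[0,-60,45],"twist":0,"grip":0},{"offset":[0,-60,80],"twist":0,"grip":0},{"offset":[0,-60,100],"twist":0,"grip":0},{"offset":[0,-60,100],"twist":0,"grip":0}])

```text
time: 14.55
tool_pos: [0.5274, -0.0937, 0.3386]
tool_rot: [-0.005, -0.034, 0.999, 0.002]
contact_force: [-1.7, -0.0, -0.2]
gripper_width: -0.001
```

Call:
play_rows(increments=[{"offset":[15,0,0],"twist":0,"grip":0},{"offset":[26,0,0],"twist":0,"grip":0},{"offset":[30,0,0],"twist":0,"grip":0},{"offset":[32,0,0],"twist":0,"grip":0},{"offset":[32,0,0],"twist":0,"grip":0}])

```text
time: 14.97
tool_pos: [0.498, -0.0947, 0.3467]
tool_rot: [0.002, -0.036, 0.999, -0.001]
contact_force: [0.9, -0.9, 1.4]
gripper_width: -0.001
```

Call:
play_rows(increments=[{"offset":[-12,0,0],"twist":0,"grip":0},{"offset":[-30,0,-20],"twist":0,"grip":0},{"offset":[-30,0,-55],"twist":0,"grip":0},{"offset":[-30,25,-85],"twist":0,"grip":0},{"offset":[-30,60,-100],"twist":0,"grip":0}])

```text
time: 15.38
tool_pos: [0.5243, -0.0332, 0.4499]
tool_rot: [0.003, -0.035, 0.999, -0.001]
contact_force: [0.8, 0.2, -0.0]
gripper_width: -0.002
```

Call:
play_rows(increments=[{"offset":[0,40,0],"twist":0,"grip":0},{"offset":[0,80,0],"twist":0,"grip":0},{"offset":[0,120,0],"twist":0,"grip":0},{"offset":[0,160,0],"twist":0,"grip":0},{"offset":[0,200,0],"twist":0,"grip":0}])

```text
time: 15.8
tool_pos: [0.5083, 0.1693, 0.4456]
tool_rot: [0.0, -0.037, 0.999, -0.0]
contact_force: [1.0, -0.4, 0.3]
gripper_width: -0.002
```

```bash
python3 m.py 8; python3 fit.py 8 | grep ptr
```

```text
[0.50825171 0.16931114 0.445574  ] 15.8
scene cover_edge 0.87 [ 0.469 -0.114  0.196] angle 0.924 0.175 0.002
scene pointer_tip 0.67 [ 0.5   -0.226  0.166] angle 0.925 0.138 -0.112
top cover_edge 0.61 [ 0.471 -0.116  0.191] angle 0.915 0.17 -0.0
top pointer_tip 0.89 [ 0.5   -0.223  0.168] angle 0.935 0.139 -0.109
0.85 corners [[715.0, 298.0], [711.0, 316.0], [142.0, 340.0], [142.0, 358.0]] ptr [[721.0, 245.0], [717.0, 263.0]]
0.9 corners [[718.0, 277.0], [715.0, 297.0], [142.0, 320.0], [142.0, 339.0]] ptr [[724.0, 229.0], [721.0, 247.0]]
0.95 corners [[722.0, 256.0], [719.0, 276.0], [141.0, 299.0], [142.0, 319.0]] ptr [[727.0, 212.0], [724.0, 231.0]]
1 corners [[724.0, 234.0], [722.0, 255.0], [141.0, 277.0], [141.0, 298.0]] ptr [[729.0, 194.0], [726.0, 214.0]]
1.05 corners [[727.0, 211.0], [725.0, 233.0], [140.0, 255.0], [141.0, 276.0]] ptr [[731.0, 176.0], [729.0, 196.0]]
top ptr 0.92 cover 0.9500000000000001
scene ptr 0.84 cover 0.84
```

View pics/c8.png

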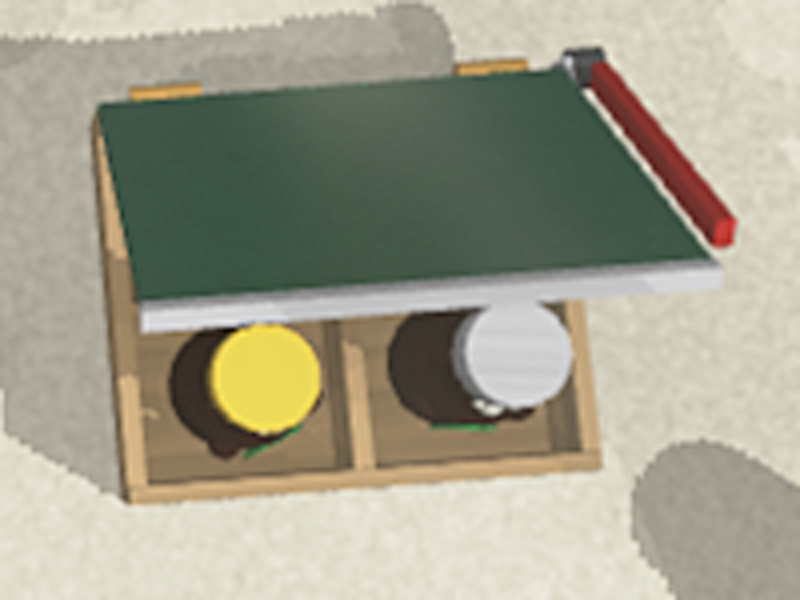

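The cover edge (right corner ~(720,266)–(717,288)) now fits about 0.925 rad and the pointer about 0.92. Pointer and bottles are unmoved, and the arm is clear.

```bash
python3 -c "
from plant import manip
print(manip.job_done())"
```

```text
the job is handed in; nothing more can be done
None
```

The yellow-capped brown bear is standing upright in the empty bay. The green cover is folded over from about 1.76 rad to about 0.92 rad, in line with the red pointer. I handed the job in at about 16 s with the arm clear of everything.

- **Bottle:** I gripped it by the cap and let go once the floor took its weight, at about 10 N. In the last picture it stands in its bay. The packed silver bear sits where it was in the earlier pictures. I did not check the two loose silver bears again, but the arm kept well away from them.
- **Cover:** I pushed it from behind with the shut fingers in three steps.
- **Alignment check:** The networks put the cover at 0.915–0.924 rad and the pointer at 0.925–0.935 rad. My pixel reading gave about 0.925 rad for the cover and 0.92 rad for the pointer, which has not moved. That agrees to roughly 0.01–0.02 rad.
- **Check that disagreed:** A rough outline fit of the green face in the top picture gave 0.95 rad. I discounted it because the green colour mask matched the cover badly. The same fit in the scene picture was no use, since it only ran to the end of its search range.

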